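Dress the winter-village row in the Christmas shop

ROBOT

A 7-joint arm with a two-finger parallel gripper is mounted at the origin on the work surface. World frame = base frame: x ahead of the robot, y to its left, z up, the work surface at z = 0. Lengths are in m, angles in rad, forces in N, time in s.
With the tool pointing down it reaches from about 0.4 to 0.9 m from the base axis. Payload 5.6 kg.
Tool frame: the origin (TCP) lies midway between the tips of the shut fingers; the grasp point (between the pads) lies 19 mm behind it; y points along the fingers, z is the direction in which the jaws open and shut, and the axes are right-handed (so a half turn about y gives the same grasp; the last joint's range is limited). The gripper opens to 92 mm and grips with 3 to 60 N. Pads are 20 mm wide; open, the fingers measure 128 mm over their backs; the gripper's body (75 mm by 189 mm) begins 69 mm behind the grasp point.
Start: joints at [-1.217, 0.468, -0.012, 1.603, 0.006, 1.071, -0.056], TCP at [0.251, 0.599, 0.215] pointing down, gripper open.
Joint ranges: [-2.53, 2.53], [-0.31, 2.02], [-1.57, 1.55], [0.28, 2.44], [-1.29, 4.43], [0.15, 1.84], [-2.92, 2.92]. Speed limits (rad/s): [2.57, 2.57, 3.14, 3.14, 3.14, 3.14, 3.14].

INTERFACE

Orientations are given as a 3x3 rotation matrix whose columns are the frame's x, y, z axes.
In Python, from station import env, effector, solver, viewer, workorder, search_frame, tip_of gives the robot as it stands. Calls block until the motion is done:
- env.reach(position, orientation): joint-space move of the TCP to a pose.
- env.movel(position, frame=None, rate=0.15): straight line of the TCP; frame=None keeps the orientation; rate is the mean speed in m/s.
- env.goto_joints(angles): joint-space move.
- effector.release() and effector.grasp(squeeze=None): open the fingers fully, or close them until they stop; squeeze is the grip in N (None keeps the last).
- env.pause(seconds).
- solver.inverse_kinematics(position, orientation): joint angles nearest the present ones, or None.
- env.sense(): the state.
- viewer.read_camera(name): name is "side" or "top"; returns (picture, depth): 384x512x3 uint8, red, green, blue; 384x512 float32, m along the optical axis (not along the pixel's ray), 0 where there is no reading.
- viewer.camera_info(name): a dict with "intrinsics" (3x3 intrinsics, pixels), "dist_coeffs" ([k1, k2, p1, p2, k3] as OpenCV has them; the pictures are not rectified), "eye" and "rotation" of the camera in the world. Camera axes: x right, y up, looking along -z (the intrinsics and any distortion apply to the point x, -y, -z); pixel columns grow to the right and rows downward; lengths in m; the calibration is good to about 2 mm. A picture is of the moment at which its call begins. camera_info takes no time and is no camera call.
A pose or a line that the arm cannot do raises env.PlanningError and nothing moves.
- workorder.finish_job(): hands the job in, once; it reports no verdict.
Trained networks look in the newest picture that a camera, given by its name, has taken for a name from the list of things; names that differ only in an ending like _2 or _b are one class to them, and where a whole thing is asked for, a point or a joint stands for the part that bears it (a point fixed in the world has none). Each returns a list of dicts, best first, with "score" (0 to 1); they miss things now and then, are a little off and sometimes report something else, mostly with a low value. They report only what shows in the picture. A call takes as long as a camera call.
- search_frame(camera, name): "at" ([x, y, z] in m, in world coordinates, good to about 4 mm: the middle of the surface that is visible of it).
- tip_of(camera, name): "at" ([x, y, z] in m, in world coordinates, good to about 4 mm: a listed point, or the origin of a listed thing).
The state is a dict: "t": time; "joint_positions": joint angles; "joint_velocities": joint speeds; "tau": joint torques, N m; "ee_pos": TCP position; "tcp_rot": TCP orientation; "wrist_force": force on the tool from outside, world axes, zero at the start; "moment": the same for the moment, N m; "gripper_width": finger opening in m.
Only numpy, scipy, OpenCV 4.12 (cv2) and the standard library are available. Lean on these libraries where they do the work, as an engineer would, in place of code of your own. Each camera call takes 0.05 s, during which the arm holds its last target. There are 200 camera calls.

TASK

Finish the winter village: set the white chapel centred on the round wooden riser, square with the cottage, and stand the street lamp and the fir on the snow board so that everything forms one straight, evenly spaced row in the order chapel, lamp, cottage, fir - the lamp midway between chapel and cottage, the fir one equal step past the cottage on the side away from the chapel. Lay the birch log lengthwise and centred in the trough across the timber sledge's two bolsters, so that it lies still. Leave the nutcracker and the snow globe where they are, and do not drop or knock over any of the pieces.

Things in the scene. Friction and masses are not known exactly. Their poses are not given: they have to be found in the camera images.
- chapel: Loose chapel, 0.28 kg: white, 64 (x) x 50 (y) mm, grey-blue gabled roof, ridge along x (eaves 44, ridge 66 mm high); in its middle a white tower 30 x 30 mm, square with the nave, up to 105 mm, then a green spire to 132 mm. Grip the tower 76 to 104 mm up. Origin: centre of the underside, z up. Starts upright on the counter, x within 35 degrees of world x.
- lamp: Loose street lamp, 0.13 kg: black round foot 40 mm across, 8 mm thick, post 8 mm thick, at the top a round glowing yellow lantern 26 mm in diameter from 80 to 112 mm above the origin (grip it there), black cap to 125 mm. Origin: centre of the foot's underside, z up. Starts upright on the counter.
- fir: Loose turned wooden fir, 0.12 kg: light wood foot 48 mm across, three snow-dusted green tiers (widest 66 mm across, tapering, up to 96 mm high), topped by a plain gold cylinder 18 mm in diameter from 95 to 131 mm above the origin (grip it there). Origin: centre of the foot's underside, z up. Starts upright on the counter.
- log: Loose round birch log, white bark with dark bands, 0.05 kg, 28 mm in diameter, 100 mm long. Origin: its centre, on the axis, 14 mm above what it lies on; its x axis runs along the log. Starts lying on the counter, x within 30 degrees of world x; rolls if nudged.
- riser: Fixed round light-wood riser, 90 mm across, 22 mm high, on the white snow board (flat, 150 x 680 mm, top 8 mm above the counter, reaching past both ends of the row). Origin: centre of its underside, on the board. Riser and cottage stand 180 mm apart centre to centre, so one step of the row is 90 mm; the row line runs through both centres. Which one is on the left varies.
- cottage: Fixed half-timbered cottage with red gabled roof on the snow board: 62 x 62 mm, roof 70 mm across, 66 mm high, chimney to 75 mm. Origin: centre of its underside, on the board (8 mm above the counter); its y axis runs along the row (towards the riser or away from it), x across the row, as do the riser's axes.
- sledge: Fixed timber sledge on a white pad 128 x 78 mm, x lengthwise. Two crosswise bolsters 12 mm thick at x = -34 and +34 mm; their tops slope 15 degrees into a trough along y = 0, steel stakes 48 mm high at their ends (y = -30, +30). A log in the trough has its axis 38 mm above the origin (middle of the pad's underside, on the counter). Between the bolsters nothing is higher than 18 mm.
- nutcracker: Loose nutcracker soldier, red coat, black hat, 66 mm wide, 150 mm high, standing at one end of the work; to be left alone. Origin: centre of its underside.
- globe: Loose snow globe, glass ball on a dark wooden foot 84 mm across, 98 mm high, standing at the other end; to be left alone. Origin: centre of its underside.

How it is judged:
By the outcome, as a careful person would: the job done as asked, in the order asked, and still so for the second after the job is handed in, with the robot touching nothing.
It also fails if it takes over 88 s, if anything falls off the work surface, if the arm or the gripper's body presses on something with over 40 N, if the wrist force passes 120 N, or if a joint passes its speed limit or range.

## Working session

There is one attempt and no reset: what is moved stays moved. The work goes in short steps, each a Python script; the robot and the scene stay as the last script left them, time stands still between calls to the robot, and variables do not carry over. Pictures are saved under pics/ and viewed, on a budget of 14 in all, crops included, one or two more only if the job needs it, and the job is handed in when it is done.

```bash
mkdir -p pics; ls; cat > h.py <<'E'
import numpy as np, cv2
from station import env, effector, solver, viewer, workorder, search_frame, tip_of
def shot(name, fn=None):
    im,d=viewer.read_camera(name)
    if fn: cv2.imwrite('pics/'+fn, im[:,:,::-1])
    return im,d
def cloud(name,d):
    c=viewer.camera_info(name);K=np.array(c['intrinsics']);h,w=d.shape
    u,v=np.meshgrid(np.arange(w),np.arange(h))
    p=cv2.undistortPoints(np.stack([u,v],-1).reshape(-1,1,2).astype(float),K,np.array(c['dist_coeffs'],float)).reshape(h,w,2)
    P=np.stack([p[...,0]*d,-p[...,1]*d,-d],-1)
    W=P@np.array(c['rotation']).T+np.array(c['eye']); W[d<=0]=np.nan
    return W
E
python3 - <<'E'
from h import *
for c in ('top','side'):
    im,d=shot(c,c+'1.png'); np.savez(c+'1.npz',im=im,d=d,W=cloud(c,d))
    i=viewer.camera_info(c); print(c,np.round(i['eye'],3),np.round(i['rotation'],2).tolist(),np.round(i['intrinsics'],0).tolist(),i['dist_coeffs'])
    for n in 'chapel lamp fir log riser cottage sledge nutcracker globe'.split():
        print(n,[[(np.round(r['at'],3).tolist(),round(r['score'],2)) for r in f(c,n)[:2]] for f in (tip_of,search_frame)])
s=env.sense();print(s['t'],s['tcp_rot'],s['gripper_width'])
E
```

```text
pics
top [ 0.265 -0.009  1.604] [[-0.0, 0.99, -0.15], [-1.0, -0.0, -0.01], [-0.01, 0.15, 0.99]] [[481.0, 0.0, 255.0], [0.0, 481.0, 195.0], [0.0, 0.0, 1.0]] [0.00963356 0.         0.         0.         0.        ]
chapel [[([0.395, 0.259, -0.002], 0.68)], [([0.395, 0.249, 0.056], 0.59)]]
lamp [[([0.42, -0.136, 0.002], 0.57)], []]
fir [[([0.437, -0.002, -0.001], 0.7)], [([0.431, -0.003, 0.058], 0.53)]]
log [[([0.393, -0.261, 0.016], 0.67), ([0.456, 0.43, 0.0], 0.54)], [([0.396, -0.261, 0.025], 0.85)]]
riser [[([0.609, -0.095, 0.006], 0.85)], [([0.611, -0.1, 0.027], 0.84)]]
cottage [[([0.625, 0.087, 0.009], 0.6), ([0.421, -0.139, 0.001], 0.41)], [([0.623, 0.081, 0.061], 0.92)]]
sledge [[([0.414, 0.132, -0.001], 0.65)], [([0.412, 0.133, 0.002], 0.61)]]
nutcracker [[([0.454, 0.43, -0.0], 0.56)], [([0.449, 0.418, 0.091], 0.89)]]
globe [[([0.491, -0.425, 0.003], 0.59)], [([0.486, -0.412, 0.084], 0.57)]]
side [-0.079 -0.964  0.856] [[0.86, 0.31, -0.42], [-0.52, 0.5, -0.69], [-0.0, 0.81, 0.59]] [[476.0, 0.0, 257.0], [0.0, 476.0, 193.0], [0.0, 0.0, 1.0]] [0.02475059 0.         0.         0.   
[... 193 characters left out ...]
5], 0.97)], [([0.431, -0.013, 0.055], 0.86)]]
log [[([0.394, -0.264, 0.014], 0.76)], [([0.389, -0.27, 0.025], 0.82)]]
riser [[([0.612, -0.095, 0.012], 0.88)], [([0.605, -0.102, 0.033], 0.79)]]
cottage [[([0.621, 0.082, 0.008], 0.91)], [([0.611, 0.065, 0.052], 0.61)]]
sledge [[([0.413, 0.136, 0.001], 0.79)], [([0.41, 0.124, 0.011], 0.74)]]
nutcracker [[([0.46, 0.433, 0.001], 0.87)], [([0.42, -0.144, 0.064], 0.25)]]
globe [[([0.488, -0.427, 0.002], 0.76)], [([0.47, -0.444, 0.064], 0.84), ([0.418, -0.144, 0.062], 0.5)]]
1.9 [[ 9.22270397e-01  4.19834539e-05  3.86545358e-01]
 [-3.86545355e-01 -5.64767900e-05  9.22270397e-01]
 [ 6.05509377e-05 -9.99999998e-01 -3.58583624e-05]] 0.09214867414628433
```

View images.

```bash
python3 - <<'E'
import numpy as np,cv2
z=np.load('top1.npz');im=z['im'];W=z['W']
ys,xs=np.where((W[...,0]>0.3)&(W[...,0]<0.72)&(abs(W[...,1])<0.5)&(W[...,2]<.2))
print(xs.min(),xs.max(),ys.min(),ys.max())
c=im[ys.min():ys.max(),xs.min():xs.max()]
cv2.imwrite('pics/topcrop.png',cv2.resize(c,None,fx=2.2,fy=2.2,interpolation=cv2.INTER_CUBIC)[:600,:800,::-1])
E
```

```text
108 410 135 259
```

View pics/side1.png

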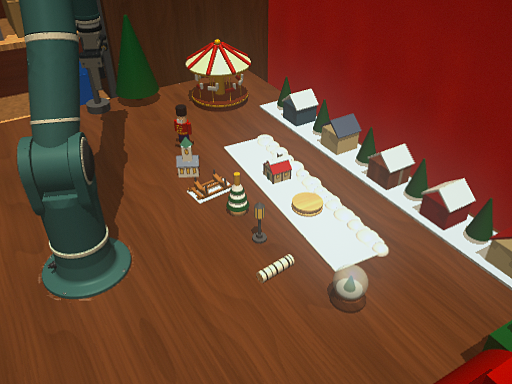

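View pics/topcrop.png

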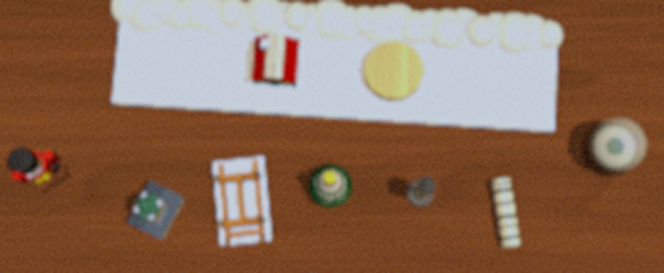

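```bash
cat > meas.py <<'E'
from h import *
def plane(c,uv,z):
    i=viewer.camera_info(c)
    p=cv2.undistortPoints(np.array(uv,float).reshape(-1,1,2),np.array(i['intrinsics']),np.array(i['dist_coeffs'],float)).reshape(-1,2)
    r=np.c_[p[:,0],-p[:,1],-np.ones(len(p))]@np.array(i['rotation']).T
    e=np.array(i['eye']); return e+r*((z-e[2])/r[:,2])[:,None]
def near(W,xy,r,z0,z1): return (np.hypot(W[...,0]-xy[0],W[...,1]-xy[1])<r)&(W[...,2]>z0)&(W[...,2]<z1)
def rect(P):
    (a,b),(w,h),t=cv2.minAreaRect((P[:,:2]*1000).astype(np.float32)); return np.round([a,b,w,h,t],1)
def pca(P):
    m=P[:,:2].mean(0); w,v=np.linalg.eigh(np.cov((P[:,:2]-m).T)); d=v[:,1]; return m,np.degrees(np.arctan2(d[1],d[0])),np.sqrt(w)
E
cat > m1.py <<'E'
from meas import *
for c in ('top','side'):
    z=np.load(c+'1.npz');im=z['im'];W=z['W'];hsv=cv2.cvtColor(im,cv2.COLOR_RGB2HSV)
    S=hsv[...,1];V=hsv[...,2];H=hsv[...,0]
    print('==',c); 
    f=near(W,(.5,.33),.06,-.05,.02);print('counter z',np.nanmean(W[f][:,2]),np.nanstd(W[f][:,2]))
    def rep(n,m,zz=None):
        P=W[m]
        if len(P)<4: print(n,'few',len(P));return
        Q=P
        if zz is not None: v,u=np.where(m);Q=plane(c,np.c_[u,v],zz)
        mm,a,w=pca(Q);print(n,len(P),'mean',np.round(mm,4),'z',np.round(np.percentile(P[:,2],[5,50,95]),4),'ang',round(a,1),'sd',np.round(w,4),'rect',rect(Q))
    f=near(W,(.61,-.097),.07,-.01,.1)&(S>60)&(H<40); rep('riser',f&near(W,(.61,-.097),.07,.02,.05),.03)
    f=near(W,(.623,.084),.07,.02,.1); rep('cottage',f); rep('cott roof red',f&(S>150)&((H<8)|(H>170)))
    f=near(W,(.61,0),.4,-.01,.02)&(S<60)&(V>120)&(W[...,0]>.52); rep('board',f,.008)
    f=near(W,(.413,.134),.09,-.02,.06)&(S<90)&(V>110); rep('pad',f,.008)
    f=near(W,(.413,.134),.09,.008,.06); rep('sledge hi',f)
    f=near(W,(.394,-.262),.07,.006,.05); rep('log',f,.02)
    rep('logtop',f&near(W,(.394,-.262),.07,.023,.05))
    f=near(W,(.395,.259),.06,.02,.3); rep('chapel',f);
    rep('chap tower',near(W,(.395,.259),.06,.075,.3)); rep('spire',near(W,(.395,.259),.06,.108,.3))
    f=near(W,(.42,-.137),.04,.08,.3);rep('lamp',f);rep('lampfoot',near(W,(.42,-.137),.04,.004,.03))
    rep('fir gold',near(W,(.437,-.002),.04,.1,.3));rep('fir',near(W,(.437,-.002),.05,.01,.3))
E
python3 m1.py
```

```text
== top
counter z 0.0005452372292441703 0.0035804864137460595
riser 520 mean [ 0.6063 -0.0947] z [0.024  0.0302 0.0363] ang -154.0 sd [0.0217 0.0221] rect [606.6 -95.4  83.5  85.4  89.6]
cottage 461 mean [0.6187 0.0825] z [0.0355 0.06   0.0809] ang -175.8 sd [0.0195 0.0219] rect [637.1  82.3  68.9 104.7  86.9]
cott roof red 156 mean [0.6136 0.0791] z [0.0465 0.0555 0.0646] ang 103.7 sd [0.0166 0.0239] rect [617.2  83.5  61.6  61.9  85.6]
board 12882 mean [ 0.6954 -0.0033] z [0.0013 0.0089 0.0167] ang 84.4 sd [0.1242 0.1975] rect [761.5 -11.9 702.3 454.   86.1]
pad 808 mean [0.4112 0.1341] z [-0.0026  0.0052  0.024 ] ang -173.4 sd [0.0252 0.04  ] rect [409.9 134.9 136.1  84.1   6.1]
sledge hi 467 mean [0.4066 0.136 ] z [0.0084 0.0166 0.0341] ang -172.1 sd [0.0244 0.036 ] rect [402.9 140.8 163.1 157.4  87.6]
log 321 mean [ 0.3929 -0.2604] z [0.0065 0.0247 0.0318] ang -170.3 sd [0.0179 0.0313] rect [ 389.3 -256.1  133.8  123.    50.3]
logtop 191 mean [ 0.3901 -0.2614] z [0.0237 0.0272 0.033 ] ang -172.7 sd [0.0067 0.0293] rect [ 391.7 -260.7  100.4   26.6    8.3]
chapel 381 mean [0.393  
[... 2096 characters left out ...]
1256] ang 164.4 sd [0.0065 0.0092] rect [395.  252.9  30.2  37.3  80. ]
spire 64 mean [0.3948 0.2535] z [0.1084 0.1166 0.1284] ang 151.3 sd [0.0058 0.0083] rect [393.7 252.1  23.9  33.7  70. ]
lamp 156 mean [ 0.4201 -0.1425] z [0.0838 0.105  0.1196] ang 145.6 sd [0.0048 0.0077] rect [ 420.2 -141.1   20.8   26.6   53. ]
lampfoot 134 mean [ 0.4225 -0.1406] z [0.0045 0.0086 0.0211] ang 164.0 sd [0.0095 0.0116] rect [ 423.7 -139.6   43.7   61.4   70.9]
fir gold 73 mean [ 0.4313 -0.0048] z [0.1028 0.1207 0.1328] ang 169.0 sd [0.0041 0.0046] rect [432.6  -2.4  20.2  14.5  60.1]
fir 539 mean [ 0.427  -0.0129] z [0.0257 0.0584 0.1265] ang 151.2 sd [0.0092 0.014 ] rect [428.4 -10.   51.   60.9  60. ]
```

```bash
cat > sil.py <<'E'
from meas import *
from scipy.optimize import minimize
def proj(c,P):
    i=viewer.camera_info(c);R=np.array(i['rotation'])
    q=(np.asarray(P)-np.array(i['eye']))@R*[1,-1,-1]
    return cv2.projectPoints(q,np.zeros(3),np.zeros(3),np.array(i['intrinsics']),np.array(i['dist_coeffs'],float))[0].reshape(-1,2)
SC=8
def silh(c,parts,box):
    u0,v0,u1,v1=box; m=np.zeros(((v1-v0)*SC,(u1-u0)*SC),np.uint8)
    for P in parts:
        q=(proj(c,P)-[u0,v0]+.5)*SC-.5
        cv2.fillConvexPoly(m,cv2.convexHull(np.round(q).astype(np.int32)),1)
    return cv2.resize(m.astype(np.float32),(u1-u0,v1-v0),interpolation=cv2.INTER_AREA)
def cyl(r,z0,z1,n=40):
    t=np.linspace(0,2*np.pi,n,endpoint=False);return np.array([[r*np.cos(a),r*np.sin(a),z] for z in (z0,z1) for a in t])
def box3(a,b,z0,z1): return np.array([[x,y,z] for x in(-a/2,a/2) for y in(-b/2,b/2) for z in (z0,z1)])
def place(parts,x,y,z,yaw):
    c,s=np.cos(yaw),np.sin(yaw);R=np.array([[c,-s,0],[s,c,0],[0,0,1]]);return [p@R.T+[x,y,z] for p in parts]
MODEL=dict(riser=[cyl(.045,0,.022)],
 log=[np.array([[x,.014*np.cos(t),.014+.014*np.sin(t)] for x in(-.05,.05) for t in np.linspace(0,6.28,30)])],
 chapel=[np.r_[box3(.064,.050,0,.044),[[-.032,0,.066],[.032,0,.066]]],np.r_[box3(.03,.03,0,.105),[[0,0,.132]]]],
 pad=[box3(.128,.078,0,.006)],
 lamp=[cyl(.02,0,.008),cyl(.004,0,.1),cyl(.013,.08,.125)],
 fir=[cyl(.024,0,.01),np.r_[cyl(.033,.012,.03),cyl(.009,.096,.131)]],
 cottage=[np.r_[box3(.062,.062,0,.04)],np.array([[0,0,.066]])])
def mask_wood(im):  # not-wood-ness by hue/sat
    h=cv2.cvtColor(im,cv2.COLOR_RGB2HSV); return h
def fit(masks,name,x0,z,yawfree=True,show=False):
    """masks {cam:(float mask,box)}"""
    def cost(p):
        e=0
        for c,(m,b) in masks.items():
            s=silh(c,place(MODEL[name],p[0]/1e3,p[1]/1e3,z,np.radians(p[2]) if yawfree else 0),b)
            e+=np.abs(s-m).sum()/m.sum()
        return e
    x0=np.array(x0,float)[:3 if yawfree else 2]
    sx=np.vstack([x0]+[x0+d for d in np.diag([6,6,6][:len(x0)])])
    r=minimize(cost,x0,method='Nelder-Mead',options=dict(initial_simplex=sx,xatol=.05,fatol=1e-4))
    return np.round(r.x,1),round(r.fun,3)
def getmask(c,im,xyz,half,fn):
    u,v=proj(c,[xyz])[0].astype(int);b=(u-half,v-half,u+half,v+half)
    return fn(cv2.cvtColor(im[b[1]:b[3],b[0]:b[2]],cv2.COLOR_RGB2HSV).astype(int)).astype(np.float32),b
E
cat > m2.py <<'E'
from sil import *
from scipy.ndimage import label
D={c:np.load(c+'1.npz')['im'] for c in('top','side')}
def notwood(h): # keep central component
    wood=(h[...,0]<18)&(h[...,1]>100)
    m=~wood; l,n=label(m); k=np.bincount(l[l>0]).argmax(); return l==k
yel=lambda h:(h[...,1]>60)&(h[...,0]<40)&(h[...,2]>90)
T=[('riser',(610,-96,0),(.61,-.096,.025),24,yel,.008,False),('log',(394,-262,8),(.394,-.262,.014),24,notwood,0,True),
('chapel',(395,260,-28),(.395,.26,.06),28,notwood,0,True),('pad',(412,134,7),(.412,.134,.005),30,lambda h:(h[...,1]<90)&(h[...,2]>110),0,True)]
dbg=[]
for n,x0,xyz,hf,fn,z,yf in T:
    ms={c:getmask(c,D[c],xyz,hf,fn) for c in D}
    if n=='pad':
        for c in ms:
            m,b=ms[c]; m=cv2.morphologyEx(m,cv2.MORPH_CLOSE,np.ones((7,7))); ms[c]=(m,b)
    print(n,'both',fit(ms,n,x0,z,yf),*[(c,fit({c:ms[c]},n,x0,z,yf)) for c in D])
    for c in D:
        m,b=ms[c];a=D[c][b[1]:b[3],b[0]:b[2]]; r=np.hstack([a,np.repeat((m*255).astype(np.uint8)[...,None],3,2)]);dbg.append(cv2.resize(r,(280,140),interpolation=0))
cv2.imwrite('pics/dbg.png',np.vstack([np.hstack(dbg[i:i+2]) for i in range(0,8,2)])[:,:,::-1])
for c in D: # board near edge
    W=np.load(c+'1.npz')['W'];h=cv2.cvtColor(D[c],cv2.COLOR_RGB2HSV);v,u=np.where((h[...,1]<70)&(h[...,2]>130));P=plane(c,np.c_[u,v],.008)
    e=[]
    for y in np.arange(-.3,.28,.01):
        s=P[(abs(P[:,1]-y)<.005)&(P[:,0]>.51)&(P[:,0]<.6)&(not(.05<y<.13 or -.16<y<-.04))]
        if len(s)>3:e.append((y,s[:,0].min()))
    e=np.array(e);k=np.polyfit(e[:,0],e[:,1],1);r=e[:,1]-np.polyval(k,e[:,0]);g=abs(r)<.004;k=np.polyfit(e[g,0],e[g,1],1);print(c,'edge slope',np.degrees(np.arctan(k[0])),k,g.sum(),len(g))
E
python3 m2.py
```

```text
riser both (array([609.7, -95.8]), np.float64(0.394)) ('top', (array([607.2, -94. ]), np.float64(0.105))) ('side', (array([609.9, -97.7]), np.float64(0.269)))
log both (array([ 394.5, -263.2,    7.4]), np.float64(0.345)) ('top', (array([ 392.5, -262.3,    6.5]), np.float64(0.129))) ('side', (array([ 396.1, -263.5,    8.1]), np.float64(0.177)))
chapel both (array([397. , 261.2, -29. ]), np.float64(0.367)) ('top', (array([394.6, 262.5, -27.7]), np.float64(0.174))) ('side', (array([396.5, 260.2, -29.9]), np.float64(0.193)))
pad both (array([413.2, 133.6,   5.9]), np.float64(0.84)) ('top', (array([412.3, 136.3,   6.1]), np.float64(0.139))) ('side', (array([415.3, 118.2,   1.7]), np.float64(0.657)))
top edge slope 3.9630907888478486 [0.0692795  0.53668975] 39 39
side edge slope 3.902652019895598 [0.06821966 0.53982166] 39 39
```

View pics/dbg.png

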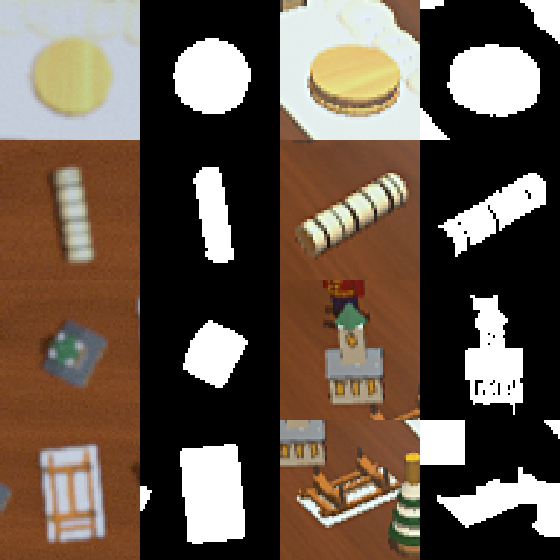

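```bash
cat > act.py <<'E'
from h import *
def R(a):
    z=np.array([np.cos(a),np.sin(a),0]);y=np.array([0,0,-1.]);return np.c_[np.cross(y,z),y,z]
def choose(p,q,a,da,sym):
    """jaw angle at pick, out of a+sym; da: turn to the place"""
    best=None
    for s in sym:
        th=a+np.radians(s)
        j1=solver.inverse_kinematics(p,R(th));j2=solver.inverse_kinematics(q,R(th+da))
        if j1 is None or j2 is None: continue
        j0=np.array(env.sense()['joint_positions']);c=np.abs(np.array(j1)-j0).max()+np.abs(np.array(j2)-np.array(j1)).max()
        if best is None or c<best[0]: best=(c,th,np.round(j1,2),np.round(j2,2))
    print('choose',best);return best[1]
def st(tag):
    s=env.sense();print(tag,'t',round(s['t'],2),'p',np.round(s['ee_pos'],4),'w',round(s['gripper_width'],4),'F',np.round(s['wrist_force'],1),'M',np.round(s['moment'],2))
def pick(xy,z,th,hover,squeeze,up):
    env.reach([*xy,hover],R(th));st('hover')
    env.movel([*xy,z],rate=.12);st('down')
    effector.grasp(squeeze);st('grasp')
    env.movel([*xy,up],rate=.12);st('up')
def goplace(xy,z,th,hover):
    env.reach([*xy,hover],R(th));st('over')
    env.movel([*xy,z+.02],rate=.15);env.movel([*xy,z],rate=.04);st('placed')
def letgo(xy,up):
    effector.release();st('open');env.movel([*xy,up],rate=.15)
ROW=np.radians(3.93);d=np.array([np.sin(ROW),np.cos(ROW)])
riser=np.array([.609,-.0958]);cott=riser+.18*d;lampT=riser+.09*d;firT=cott+.09*d
E
python3 - <<'E'
from act import *
p=np.array([.3965,.261]);a=np.radians(-28.8);da=-ROW-a
th=choose([*p,.071],[*riser,.102],a,da,(0,90,180,270))
pick(p,.071,th,.19,25,.19)
env.reach([*riser,.21],R(th+da));st('over')
im,dd=shot('side','c1.png');np.savez('c1.npz',im=im,d=dd,W=cloud('side',dd))
cv2.imwrite('pics/c1z.png',cv2.resize(im[100:260,190:370],None,fx=4,fy=3.7)[:,:,::-1])
E
```

```text
choose (np.float64(1.8875002691844034), np.float64(1.0681415022205296), array([-0.74,  0.39,  0.1 ,  2.14, -0.07,  0.61,  0.48]), array([-0.18,  0.56,  0.38,  1.79, -0.27,  0.84,  1.83]))
hover t 3.28 p [0.3964 0.2625 0.1902] w 0.0921 F [-0.4  0.5 -0.2] M [-0.03  0.05  0.04]
down t 4.42 p [0.3969 0.2614 0.0715] w 0.0919 F [ 0.4 -0.2  0.4] M [-0.05  0.05 -0.  ]
grasp t 5.38 p [0.3963 0.2607 0.0709] w 0.0299 F [ 0.1 -0.3  0.1] M [-0.07  0.14 -0.03]
up t 6.53 p [0.396  0.2607 0.1893] w 0.0297 F [-0.8 -0.3 -3.7] M [-0.02  0.05  0.02]
over t 8.06 p [ 0.6089 -0.0941  0.2095] w 0.0298 F [-0.1  0.5 -2.9] M [ 0.03 -0.   -0.04]
```

View pics/c1z.png

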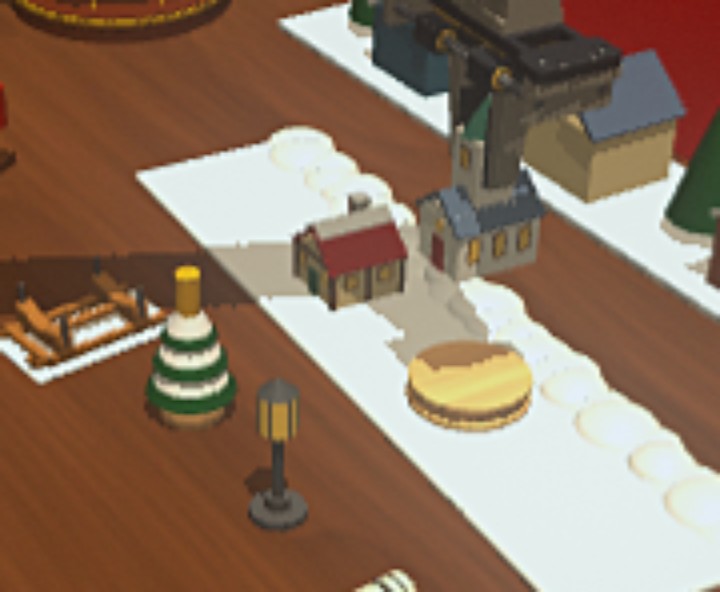

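```bash
cat > chk.py <<'E'
from sil import *
import sys
def grab(tag):
    r={}
    for c in('top','side'):
        im,d=shot(c,f'{tag}_{c}.png');W=cloud(c,d);np.savez(f'{tag}_{c}.npz',im=im,d=d,W=W);r[c]=(im,W)
    return r
E
python3 - <<'E'
from act import *
from chk import grab
th=1.0681415+np.radians(28.8)-ROW
goplace(riser,.1015,th,.21); env.pause(.2); st('settle')
letgo(riser,.20)
env.reach([.45,-.136,.2],R(np.radians(0)));st('away')
r=grab('a')
im=r['side'][0];t=r['top'][0]
A=cv2.resize(im[130:250,210:350],(560,480))
B=cv2.resize(t[130:210,190:330],(560,320))
cv2.imwrite('pics/a.png',np.vstack([A,B])[:,:,::-1][::1][:800])
cv2.imwrite('pics/a.png',np.hstack([cv2.resize(im[140:240,240:350],(400,364)),cv2.resize(t[135:215,200:300],(400,364))])[:,:,::-1])
for c in('top','side'):
    for n in('chapel','riser','cottage','lamp'):print(c,n,[(np.round(x['at'],4).tolist(),round(x['score'],2)) for x in tip_of(c,n)[:1]])
E
```

```text
over t 8.36 p [ 0.609  -0.095   0.2101] w 0.0296 F [ 0.  -0.1 -2. ] M [-0.03  0.07  0.04]
placed t 9.75 p [ 0.609  -0.0959  0.1013] w 0.0301 F [ 0.1  1.1 -2.8] M [ 0.01 -0.01 -0.02]
settle t 9.95 p [ 0.6091 -0.0958  0.1015] w 0.0295 F [-0.2  0.2 -2.4] M [ 0.06 -0.05  0.05]
open t 10.96 p [ 0.609  -0.0958  0.1015] w 0.0916 F [ 0.1  0.1 -0.2] M [ 0.13 -0.01 -0.01]
away t 12.99 p [ 0.4503 -0.1358  0.1998] w 0.0921 F [ 0.4  0.4 -0.3] M [-0.13  0.04 -0.02]
top chapel [([0.6086, -0.0983, 0.028], 0.95)]
top riser [([0.6112, -0.098, 0.0073], 0.75)]
top cottage [([0.6274, 0.0825, 0.0089], 0.69)]
top lamp []
side chapel [([0.6105, -0.0925, 0.0341], 0.65)]
side riser [([0.61, -0.0974, 0.011], 0.81)]
side cottage [([0.6237, 0.0826, 0.0078], 0.8)]
side lamp [([0.4216, -0.139, 0.0044], 0.64)]
```

View pics/a.png

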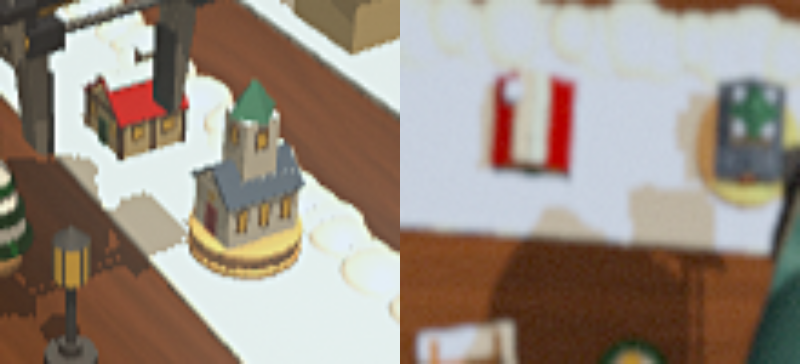

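```bash
python3 - <<'E'
from act import *
from chk import grab
p=np.array([.4215,-.1365])
th=choose([*p,.077],[*lampT,.086],-ROW,0,(0,180))
pick(p,.077,th,.2,15,.27)
goplace(lampT,.086,th,.27); env.pause(.2); st('settle')
letgo(lampT,.22)
p=np.array([.433,-.0005])
th=choose([*p,.094],[*firT,.103],-ROW,0,(0,180))
env.reach([*p,.22],R(th));
r=grab('b');im=r['side'][0];t=r['top'][0]
cv2.imwrite('pics/b.png',np.hstack([cv2.resize(im[130:240,230:350],(400,364)),cv2.resize(t[135:215,200:300],(400,364))])[:,:,::-1])
E
```

```text
choose (np.float64(0.7008075765017925), np.float64(-0.06859143960337716), array([-0.31,  0.39,  0.65,  2.23, -0.4 ,  0.63,  0.56]), array([-0.5 ,  0.63,  0.62,  1.82, -0.47,  0.85,  0.29]))
hover t 13.74 p [ 0.4207 -0.1364  0.2   ] w 0.092 F [1.3 0.5 1.1] M [-0.05  0.09  0.  ]
down t 14.92 p [ 0.422  -0.1367  0.0775] w 0.092 F [ 0.1  1.  -0.2] M [-0.1   0.04  0.  ]
grasp t 15.93 p [ 0.4214 -0.1365  0.0769] w 0.0255 F [-0.2 -0.1 -1. ] M [-0.07  0.07  0.05]
up t 17.68 p [ 0.4211 -0.1365  0.2695] w 0.0258 F [ 0.1  0.4 -0.7] M [-0.08  0.04  0.02]
over t 18.61 p [ 0.6142 -0.0079  0.2699] w 0.026 F [ 0.1 -0.2 -1. ] M [-0.08  0.08  0.01]
placed t 20.5 p [ 0.6151 -0.0061  0.0858] w 0.0257 F [-0.1 -0.7 -0.5] M [-0.11  0.05 -0.03]
settle t 20.7 p [ 0.6153 -0.006   0.0861] w 0.0258 F [-0.2 -0.2 -0.9] M [-0.04  0.01  0.03]
open t 21.76 p [ 0.6151 -0.006   0.086 ] w 0.0918 F [-0.6  0.3  0.1] M [-0.05  0.06  0.06]
choose (np.float64(1.0526594320610094), np.float64(-0.06859143960337716), array([-0.66,  0.34,  0.69,  2.25, -0.36,  0.66,  0.22]), array([-0.74,  0.65,  0.6 ,  1.71, -0.45,  0.91, -0.03]))
```

View pics/b.png

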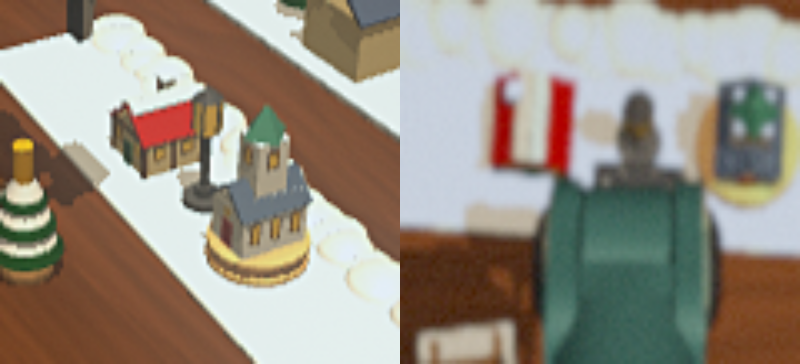

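```bash
python3 - <<'E'
from act import *
from chk import grab
p=np.array([.433,-.0005]);th=-ROW
pick(p,.094,th,.2,12,.25)
goplace(firT,.103,th,.25); env.pause(.2); st('settle')
letgo(firT,.24)
p=np.array([.3943,-.2629]);a=np.radians(7.3)+np.pi/2;da=np.radians(6.1-7.3);s=np.array([.4128,.135])
th=choose([*p,.004],[*s,.03],a,da,(0,180));np.save('logth.npy',[th,da])
env.reach([*p,.12],R(th))
r=grab('c');im=r['side'][0];t=r['top'][0]
cv2.imwrite('pics/c.png',np.hstack([cv2.resize(im[130:240,220:330],(400,400)),cv2.resize(t[135:235,200:300],(400,400))])[:,:,::-1])
E
```

```text
hover t 23.91 p [ 0.433  -0.0011  0.1994] w 0.0922 F [-1.1  0.7  0.2] M [-0.06 -0.02  0.03]
down t 24.94 p [ 0.4336 -0.0005  0.0945] w 0.0921 F [ 0.4 -0.3  0.3] M [-0.07  0.04 -0.08]
grasp t 26.05 p [ 0.4329 -0.0005  0.0939] w 0.0177 F [ 0.2  0.1 -0.2] M [-0.02 -0.01  0.02]
up t 27.5 p [ 0.4325 -0.0006  0.2494] w 0.0179 F [-0.8  1.  -0.4] M [-0.06  0.1  -0.06]
over t 28.52 p [0.6271 0.1716 0.25  ] w 0.018 F [ 0.2  0.5 -1.6] M [-0.08  0.1   0.02]
placed t 30.17 p [0.6275 0.1735 0.1028] w 0.0179 F [ 0.6 -0.2 -1.1] M [-0.08  0.08  0.01]
settle t 30.37 p [0.6275 0.1736 0.1031] w 0.0177 F [ 0.9 -0.4 -1.5] M [ 0.01 -0.01 -0.03]
open t 31.52 p [0.6275 0.1735 0.103 ] w 0.0922 F [ 0.5  0.3 -0.3] M [-0.03  0.04  0.01]
choose (np.float64(1.7573706015524433), np.float64(4.839798015780276), array([-0.15,  0.69,  0.84,  2.19, -0.9 ,  0.65, -0.1 ]), array([-1.15,  0.62,  0.95,  2.28, -0.87,  0.66, -1.02]))
```

View pics/c.png

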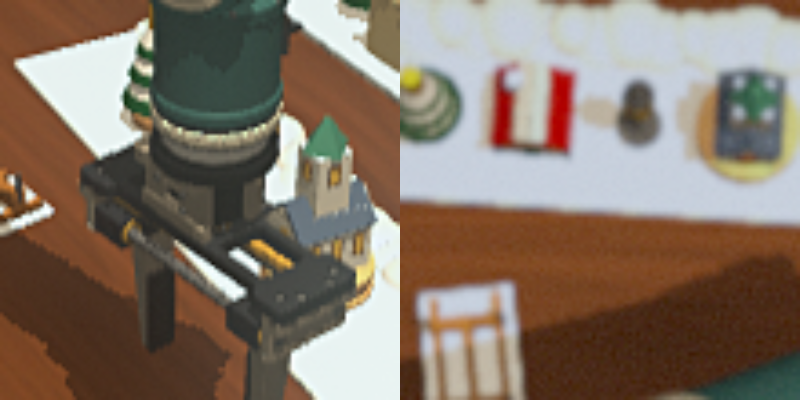

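```bash
python3 - <<'E'
from act import *
from chk import grab
p=np.array([.3943,-.2629]);s=np.array([.4128,.135]);th,da=np.load('logth.npy')
pick(p,.004,th,.12,10,.17)
env.reach([*s,.13],R(th+da));env.pause(.1);st('over')
r=grab('d');im=r['side'][0]
cv2.imwrite('pics/d.png',cv2.resize(im[120:230,140:280],(700,550))[:,:,::-1])
E
```

```text
hover t 34.79 p [ 0.3945 -0.2627  0.12  ] w 0.0919 F [-0.  -0.6  0.1] M [ 0.01  0.16 -0.03]
down t 35.91 p [ 0.3946 -0.2632  0.0045] w 0.092 F [-0.5  0.2  0. ] M [-0.    0.12  0.01]
grasp t 36.89 p [ 0.3943 -0.2629  0.004 ] w 0.0278 F [-1.5  0.1  0.3] M [-0.    0.2   0.01]
up t 38.42 p [ 0.3939 -0.2627  0.1695] w 0.0271 F [-0.7 -0.4  0.3] M [ 0.01  0.19 -0.04]
over t 40.01 p [0.4133 0.1339 0.1302] w 0.0277 F [ 0.1 -0.3 -0.4] M [ 0.02  0.09 -0.03]
```

View pics/d.png

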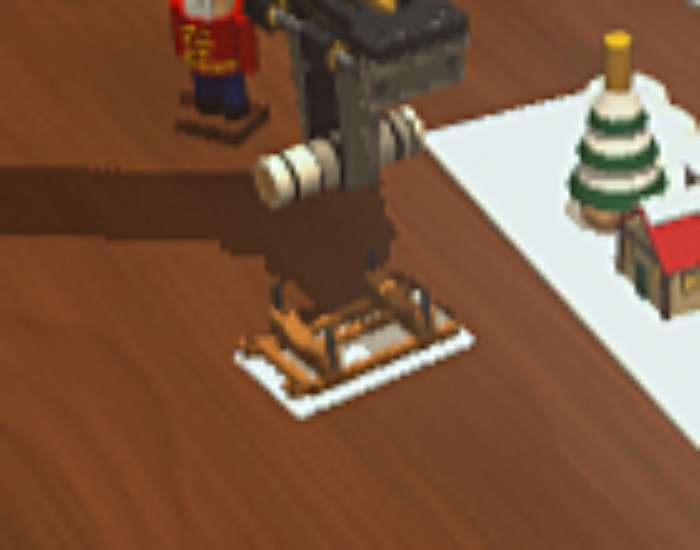

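```bash
python3 - <<'E'
from act import *
from chk import grab
s=np.array([.4128,.135])
env.movel([*s,.05],rate=.12);env.movel([*s,.029],rate=.03);env.pause(.2);st('placed')
effector.release();st('open');env.movel([*s,.17],rate=.15)
env.reach([.25,.55,.25],R(np.load('logth.npy').sum()) if 0 else np.array(env.sense()['tcp_rot']));st('away')
r=grab('e');im=r['side'][0];t=r['top'][0]
cv2.imwrite('pics/e.png',cv2.resize(im[130:250,170:340],(800,565),interpolation=cv2.INTER_CUBIC)[:,:,::-1])
cv2.imwrite('pics/e2.png',cv2.resize(t[135:255,150:310],(800,600),interpolation=cv2.INTER_CUBIC)[:,:,::-1])
for c in r:
    for n in('chapel','riser','cottage','lamp','fir','log','sledge'):print(c,n,[(np.round(x['at'],4).tolist(),round(x['score'],2)) for x in tip_of(c,n)[:1]])
E
```

```text
placed t 41.98 p [0.4129 0.1351 0.0291] w 0.0273 F [-0.  -0.  -0.3] M [0.05 0.14 0.03]
open t 43.01 p [0.4128 0.135  0.029 ] w 0.0916 F [ 0.4  0.3 -0.6] M [ 0.    0.15 -0.03]
away t 45.76 p [0.2514 0.5487 0.25  ] w 0.0919 F [ 0.1  0.1 -0.4] M [-0.    0.14  0.01]
top chapel [([0.6087, -0.0984, 0.0278], 0.57)]
top riser [([0.4557, 0.4272, -0.0006], 0.67)]
top cottage [([0.6265, 0.0825, 0.0116], 0.57)]
top lamp [([0.6125, -0.0052, 0.0092], 0.67)]
top fir [([0.6321, 0.1748, 0.0104], 0.64)]
top log [([0.411, 0.1355, 0.0388], 0.64)]
top sledge [([0.4115, 0.1353, 0.0023], 0.78)]
side chapel [([0.6079, -0.0934, 0.0313], 0.58)]
side riser [([0.612, -0.0986, 0.0117], 0.56)]
side cottage [([0.6189, 0.0839, 0.0107], 0.87)]
side lamp [([0.6169, -0.0115, 0.0091], 0.75)]
side fir [([0.6321, 0.1741, 0.0089], 0.56)]
side log [([0.4125, 0.1342, 0.039], 0.52)]
side sledge [([0.4114, 0.1339, -0.0004], 0.92)]
```

View pics/e.png

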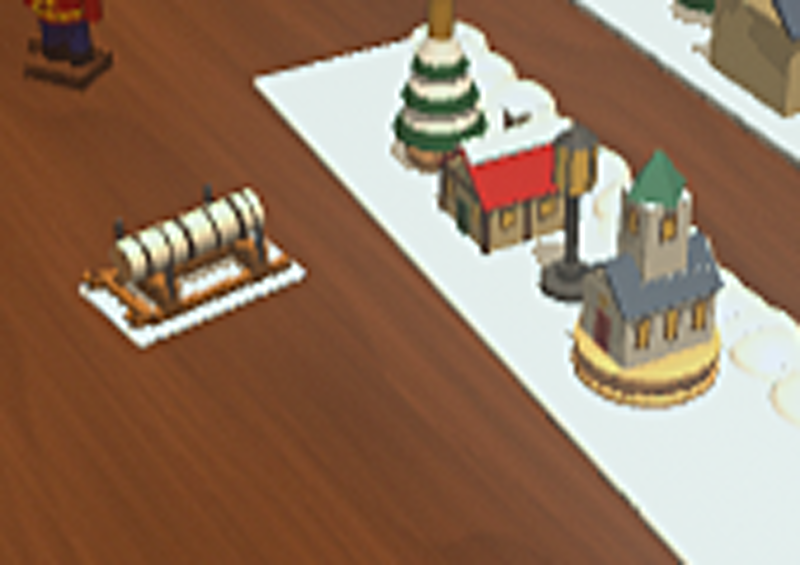

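View pics/e2.png

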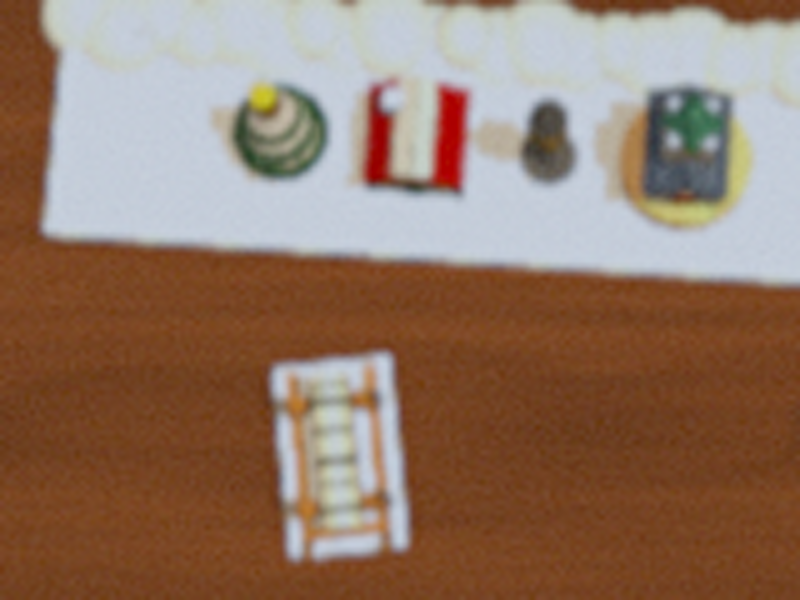

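```bash
cat > m3.py <<'E'
from sil import *
from scipy.ndimage import label
from act import riser,lampT,firT
import sys; tag=sys.argv[1]
D={c:np.load(f'{tag}_{c}.npz')['im'] for c in('top','side')}
def big(m): l,n=label(m);return l==np.bincount(l[l>0]).argmax()
dark=lambda h:big((h[...,2]<135))
firm=lambda h:big((h[...,2]<150)|((h[...,1]>80)&(h[...,0]>18)&(h[...,0]<100)))
chap=lambda h:big((h[...,2]<140)|((h[...,0]>55)&(h[...,0]<100)&(h[...,1]>60)))
MODEL['foot']=[cyl(.02,0,.008)]
MODEL['roof']=[np.r_[box3(.064,.050,.040,.044),[[-.032,0,.066],[.032,0,.066]]],np.r_[box3(.03,.03,.044,.105),[[0,0,.132]]]]
MODEL['tiers']=[np.r_[cyl(.033,.014,.02),cyl(.009,.096,.131)]]
dbg=[]
def run(n,x0,xyz,hf,fn,z,yf,cams,mod=None):
    for c in cams:
        m,b=getmask(c,D[c],xyz,hf,fn); m=cv2.morphologyEx(m,cv2.MORPH_CLOSE,np.ones((5,5)))
        f=fit({c:(m,b)},n,x0,z,yf);print(n,c,f)
        s=silh(c,place(MODEL[n],f[0][0]/1e3,f[0][1]/1e3,z,np.radians(f[0][2]) if yf else 0),b)
        a=D[c][b[1]:b[3],b[0]:b[2]];dbg.append(cv2.resize(np.hstack([a,np.dstack([m*255,s*255,0*s]).astype(np.uint8)]),(400,200),interpolation=0))
run('roof',(609,-96,-4),(*riser,.07),22,chap,.03,True,['top'])
run('lamp',(615,-6),(*lampT,.06),18,dark,.008,False,['top'])
run('tiers',(627,173),(*firT,.06),22,firm,.008,False,['top'])
from m2 import notwood
run('chapel',(609,-96,-4),(*riser,.09),22,chap,.03,True,['side'])
cv2.imwrite('pics/m3.png',np.vstack([np.hstack(dbg[0:2]),np.hstack(dbg[2:4])])[:,:,::-1])
E
sed -i 's/^dbg=\[\]/if __name__!="__main__": T=[]\ndbg=[]/; s/^cv2.imwrite(.*dbg.*/if T: &/' m2.py; python3 m3.py e | grep -v edge
```

```text
roof top (array([605.3, -93.8,  -4.5]), np.float64(0.155))
lamp top (array([613.6,  -2.8]), np.float64(0.369))
tiers top (array([626.5, 177.1]), np.float64(0.116))
chapel side (array([656.6, -65.7,   4.8]), np.float64(0.518))
```

View pics/m3.png

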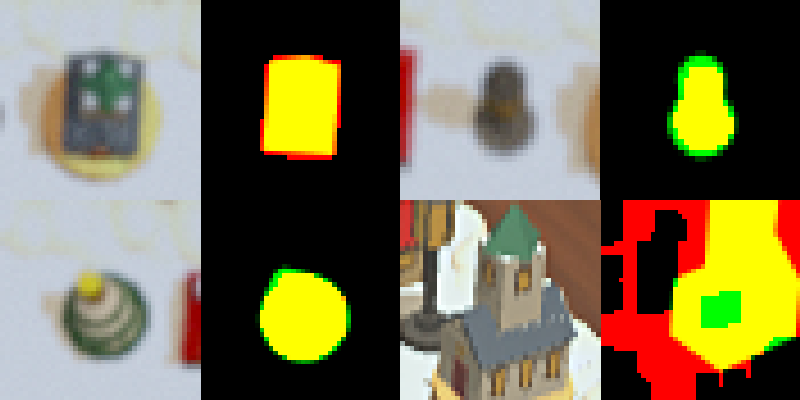

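```bash
python3 - <<'E'
from act import *
for c in('top','side'):
    viewer.read_camera(c)
    print(c,[(n,np.round(x[0]['at'],3).tolist()) for n in('log','nutcracker','globe') if (x:=tip_of(c,n))])
st('end');workorder.finish_job()
E
```

```text
top [('log', [0.417, 0.131, 0.039]), ('nutcracker', [0.455, 0.429, -0.003]), ('globe', [0.49, -0.425, 0.001])]
side [('log', [0.413, 0.133, 0.036]), ('nutcracker', [0.458, 0.43, 0.001]), ('globe', [0.488, -0.426, -0.002])]
end t 46.96 p [0.25 0.55 0.25] w 0.0919 F [-0.3  0.9 -0.5] M [ 0.01  0.09 -0.01]
the job is handed in; nothing more can be done
```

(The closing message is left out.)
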